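Refit the spill guard on a refrigerator shelf

TASK

Pick up the metal spill guard and turn it so that the notch in its thin edge faces the ridge on the hinged grey flap of the refrigerator shelf; then slide the thin edge fully home under the flap, notch in line with the ridge, without lifting the flap and without moving the other things about. Finish while still holding the guard firmly pressed down flat on the shelf deck: do not let go.

Things in the scene. Friction and masses are not known exactly. Their poses are not given: they have to be found in the camera images.
- guard: Spill guard: loose L-shaped aluminium strip, 0.13-0.21 kg, 120 mm long (its y), on the mat at first. Upright leg 10 mm thick (x -5 to +5), 40 mm high, full length: pinch it from above, fingers closing along x. Flat tongue 4 mm thick from the leg to x = +65; its thin free edge has a notch 16 wide, 12 deep at y = 0. Origin: underside, mid-leg; x towards the notched edge, z up.
- guard_tip (a point): Middle of the guard's thin notched edge, at x = +65, y = 0, z = +2 mm in the guard's frame (in the mouth of the notch).
- deck: Level white top of the fixed shelf, 20 mm above the counter. Origin on its face, where the guard's origin lies when fully home with x axes alike; x from the front lip to the flap, z up. It reaches x -86 to +259 (front lip flush to -100), y +-128 mm. Flap edge at x = +37. Under the flap a fixed stop bar, 6 mm high, y +-80, face at x = +65: the thin edge meets it 28 mm behind the flap's edge.
- flap (a joint): Hinge of the light grey flap (60 g), rad: 0 = down as at the start, grows as its front edge lifts (to 1.2; no spring). Flap 4 mm thick, 200 wide (deck y +-100), from its hinge at deck x = +158 to its front edge at x = +37. At 0 it is level, with an open gap of 8 mm between its underside and the deck. A ridge 8 wide, 5 high runs front to back on its top along deck y = 0.
- flap_edge (a point): Middle of the flap's front edge, halfway through its thickness: deck (+37, 0, +10) mm when down.
- mat: Black ribbed rubber mat, fixed, 6 mm thick, 320 by 260 mm; origin under it, it reaches x -120 to +200, y -130 to +130 mm. The guard, the butter box and the cup stand on it.
- tub: Bystander: food tub with a green lid, 75 x 130 x 55 mm, on the rear of the shelf deck behind the flap. Origin under its middle.
- jar: Bystander: small jar, 40 mm across, 55 mm high, on the deck's front left corner (deck about x = -60, y = +100). Origin under its middle.
- butter: Bystander: plain white butter box, 50 x 80 x 40 mm, on the far end of the mat. Origin under its middle.
- cup: Bystander: small white cup, 52 mm across, 45 mm high, on the far end of the mat. Origin under its middle.
- pot: Bystander: small blue-glazed pot, 40 mm across, 50 mm high, on the deck's front right corner (deck about x = -60, y = -100). Origin under its middle.
- shaker: Bystander: small steel shaker, 36 mm across, 45 mm high, on the mat's near left corner. Origin under its middle.
Mind the look-alikes: they are no part of the job. Of the things shaped like the guard, the aluminium one is meant.

How it is judged:
By the outcome, as a careful person would: the job done as asked, in the order asked, and still so for the second after the job is handed in, while the arm keeps its last pose, push and grip.
It also fails if it takes over 40 s, if anything falls off the work surface, if the arm or the gripper's body presses on something with over 40 N, if the wrist force passes 120 N, or if a joint passes its speed limit or range.

ROBOT

A 6-joint arm with a two-finger parallel gripper is mounted at the origin on the work surface. World frame = base frame: x ahead of the robot, y to its left, z up, the work surface at z = 0. Lengths are in mm, angles in rad, forces in N, time in s.
With the tool pointing down it reaches from about 350 to 775 mm from the base axis. Payload 7.3 kg.
Tool frame: the origin (TCP) lies on the centre line of the jaws, within the pads' length; the fingertips stand bot.tip_reach ahead of it and the grasp point (between the pads) lies 6 mm ahead of it (bot.tip_reach is the distance from the TCP to the fingertips, in mm); z points along the fingers, y is the direction in which the jaws open and shut (so a half turn about z gives the same grasp; the last joint's range is limited). The gripper opens to 92 mm and grips with 3 to 60 N. Pads are 19 mm wide; open, the fingers measure 130 mm over their backs; the gripper's body (75 mm by 190 mm) begins 47 mm behind the grasp point.
Start: joints at [-1.396, 0.342, 1.524, -0, 1.275, -0.146], TCP at [165.568, -498.226, 251.741] pointing down, gripper open.
Joint ranges: [-2.53, 2.53], [-0.77, 2.02], [0.04, 2.7], [-1, 4.14], [0.28, 2.66], [-3.11, 3.11]. Speed limits (rad/s): [2.57, 2.57, 3.14, 3.14, 3.14, 3.14].

INTERFACE

Orientations are given as [roll, pitch, yaw] about the fixed x, y, z axes, in that order (R = Rz(yaw) Ry(pitch) Rx(roll)).
In Python, from plant import bot gives the robot as it stands.
- The arm moves only by the tool step_arm, never from a script. Its argument "deltas" is a list of rows, each a list of 6 numbers: the shift along the tool's x, y, z in mm, then the turn, a rotation vector about the tool's x, y, z in rad. A call has 1 to 5 rows; each row is the pose to reach, as a shift and turn from the pose commanded when the call began, along the tool's axes at that moment; what a row does not reach only later rows make up. A row lasts 1/12 s, in which the tool goes at most 41.7 mm and 7.16 degrees, less where a joint would pass 70% of its speed; a pose out of reach is approached as far as the arm can. A call with a gripper value outside its range is refused whole. "fingers" is the finger opening in mm, from 0 to 91.8, set as the call begins (left out, the last holds). The fingers move at their own pace and stop on an object; the grip force is fixed at half the most. Time passes only in rows, so rows that repeat a pose let the fingers close. It gives the time, the measured TCP pose, the force and the opening at its end, in the units of the state.
- bot.get_obs(): the state, without advancing time (a new reading comes with each control period).
- bot.capture(name): name is "side" or "top"; returns a dict with "color" (480x640x3 uint8, red, green, blue), "fx", "fy", "cx", "cy" (pixels), "R" (3x3) and "t" (3): a world point X has camera coordinates R X + t. Camera axes: x right, y down, z forward; pixel columns grow to the right and rows downward; lengths in mm; the calibration is good to about 2 mm. A picture is of the moment at which its call begins. There is no depth.
- bot.close_job(): hands the job in, once; it reports no verdict.
Trained networks look in a picture, given as the dict that the camera call returned (one of the last four; its "shot" number tells which), for a name from the list of things; names that differ only in an ending like _2 or _b are one class to them, and where a whole thing is asked for, a point or a joint stands for the part that bears it (a point fixed in the world has none). Each returns a list of dicts, best first, with "p" (0 to 1); they miss things now and then, are a little off and sometimes report something else, mostly with a low value. They report only what shows in the picture. A call takes as long as a camera call. They do not tell look-alikes from the thing itself.
- bot.boxes_of(query, picture): "rect" ([centre column, centre row, width, height] in pixels, round what is visible of it).
The state is a dict: "time": time; "joint_positions": joint angles; "dq": joint speeds; "tau": joint torques, N m; "tool_pos": TCP position; "tcp_rot": TCP orientation; "contact_force": force on the tool from outside, world axes, zero at the start; "moment": the same for the moment, N m; "grip_width": finger opening in mm.
Only numpy, scipy, OpenCV 4.12 (cv2) and the standard library are available. Lean on these libraries where they do the work, as an engineer would, in place of code of your own. Each camera call takes 0.05 s, during which the arm holds its last target. There are 200 camera calls.

## Working session

There is one attempt and no reset: what is moved stays moved. The work goes in short steps, Python scripts to look and compute and a tool call to move; the robot and the scene stay as the last step left them, time stands still between calls to the robot, and variables do not carry over. Pictures are saved under pics/ and viewed, about 8 in all and at most 12, crops included, and the job is handed in when it is done.

Besides the shell and the picture viewer there is one more tool, called after "Emit:" in YAML: its name, and indented under it one key for each argument. step_arm: Moves the arm, as the interface text tells. Its arguments: {"type":"object","properties":{"deltas":{"type":"array"},"fingers":{"type":"number"}},"required":["deltas"]}

```bash
mkdir -p pics; ls; cat > h.py <<'E'
import numpy as np, cv2
from plant import bot
def ray(c,u,v,z):
    d=np.linalg.inv(c["R"])@np.array([(u-c["cx"])/c["fx"],(v-c["cy"])/c["fy"],1.]); R=np.array(c["R"]); o=-R.T@np.array(c["t"]); d=R.T@np.array([(u-c["cx"])/c["fx"],(v-c["cy"])/c["fy"],1.])
    return o+d*(z-o[2])/d[2]
def proj(c,X):
    p=np.array(c["R"])@np.array(X,float)+np.array(c["t"]); return np.array([c["fx"]*p[0]/p[2]+c["cx"],c["fy"]*p[1]/p[2]+c["cy"]])
def save(c,n): cv2.imwrite("pics/"+n,c["color"][:,:,::-1])
E
python3 - <<'E'
from h import *
for n in("top","side"):
    c=bot.capture(n); save(c,n+"0.png"); print(n,c["R"],c["t"],c["fx"])
    for q in("guard","guard_tip","flap","flap_edge","mat","deck","tub","jar","pot","shaker"):
        print(q,[(np.round(r["rect"]).tolist(),round(r["p"],2)) for r in bot.boxes_of(q,c)[:3]])
print(bot.tip_reach,bot.get_obs())
E
```

```text
pics
top [[ 0.01161233 -0.99956844 -0.02698307]
 [-0.98512344 -0.00680917 -0.17171327]
 [ 0.17145543  0.02857564 -0.98477737]] [ -85.44215247  527.43528002 1273.4319417 ] 472.94123869129925
guard [([486.0, 286.0, 51.0, 48.0], 0.92), ([387.0, 233.0, 44.0, 34.0], 0.88), ([390.0, 336.0, 30.0, 49.0], 0.7)]
guard_tip [([389.0, 236.0, 43.0, 39.0], 0.9), ([490.0, 288.0, 52.0, 49.0], 0.85), ([389.0, 335.0, 30.0, 48.0], 0.77)]
flap [([237.0, 204.0, 74.0, 56.0], 0.96), ([339.0, 266.0, 11.0, 11.0], 0.2)]
flap_edge [([237.0, 204.0, 74.0, 48.0], 0.63)]
mat []
deck [([239.0, 214.0, 102.0, 129.0], 0.61)]
tub [([217.0, 166.0, 51.0, 35.0], 0.85)]
jar [([208.0, 264.0, 14.0, 15.0], 0.71), ([369.0, 176.0, 18.0, 18.0], 0.65)]
pot [([277.0, 252.0, 15.0, 17.0], 0.6)]
shaker [([340.0, 266.0, 13.0, 10.0], 0.5)]
side [[-0.97717894 -0.21231532  0.00659771]
 [-0.1594304   0.71254391 -0.68327382]
 [ 0.14036835 -0.66873266 -0.73013242]] [494.45403999 187.77551237 985.87863342] 491.8760600117376
guard [([446.0, 221.0, 56.0, 38.0], 0.97), ([399.0, 148.0, 47.0, 42.0], 0.68), ([332.0, 206.0, 48.0, 39.0], 0.62)]
guard
[... 557 characters left out ...]
.88)]
25.0 {'time': 1.1, 'joint_positions': array([-1.39597138e+00,  3.41976925e-01,  1.52409205e+00,  6.73561167e-06,
        1.27540549e+00, -1.46008625e-01]), 'dq': array([-4.54646017e-04, -1.93741411e-03, -9.54170058e-05, -2.56889888e-03,
        2.34676961e-03, -1.22158719e-03]), 'tau': array([ 4.60195570e-04, -4.31138921e+01, -2.44486463e+01,  7.19599798e-02,
        4.81900654e-02,  2.27521315e-05]), 'tool_pos': array([ 165.58463121, -498.2226819 ,  251.75527195]), 'tcp_rot': array([3.14147479e+00, 1.08195799e-05, 3.20831607e-01]), 'contact_force': array([-0.95386585,  0.46264771, -0.83723908]), 'moment': array([ 0.04042165,  0.00243092, -0.00104518]), 'grip_width': 91.47953718955384}
```

View pics/top0.png

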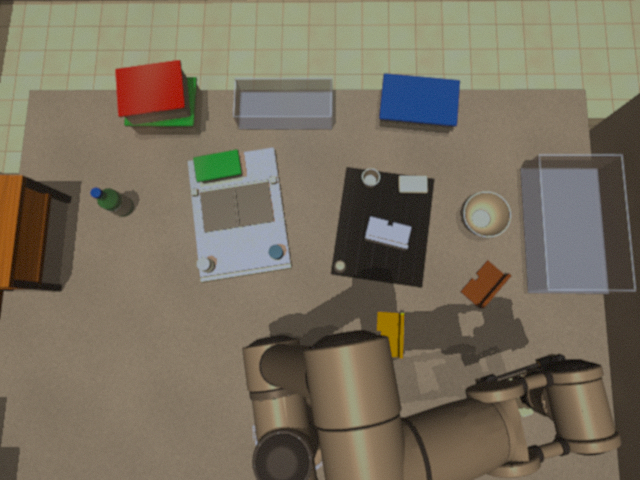

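View pics/side0.png

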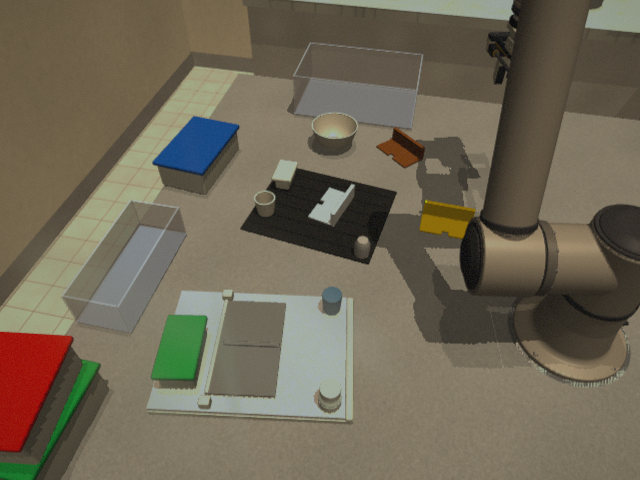

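Three guard-shaped things in top view: the silver one on the mat (388,233), a brown one (486,286) and a yellow one (390,336). The aluminium one on the mat fits the description. I'll confirm it in an enlarged crop.

```bash
python3 - <<'E'
from h import *
def crop(c,x,y,w,h,s): return cv2.resize(c["color"][y:y+h,x:x+w,::-1],None,fx=s,fy=s,interpolation=cv2.INTER_CUBIC)
t=bot.capture("top"); s=bot.capture("side")
# guard top x355-425,y205-260 ; side x300-370,y175-235
a=crop(t,360,208,57,42,7); b=crop(s,302,178,57,42,7)      # 399x294
d=crop(t,180,165,114,86,3.5) ; 
d=crop(t,180,142,133,100,3); d=crop(t,180,185,114,100,3)
e=crop(s,200,290,160,120,2.5)
im=np.zeros((600,800,3),np.uint8)
for i,(k,x,y) in enumerate([(a,0,0),(b,400,0),(d,0,298),(e,400,298)]): im[y:y+k.shape[0],x:x+k.shape[1]]=k[:600-y,:800-x]
cv2.imwrite("pics/crop1.png",im)
E
```

```text
(no output)
```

View pics/crop1.png

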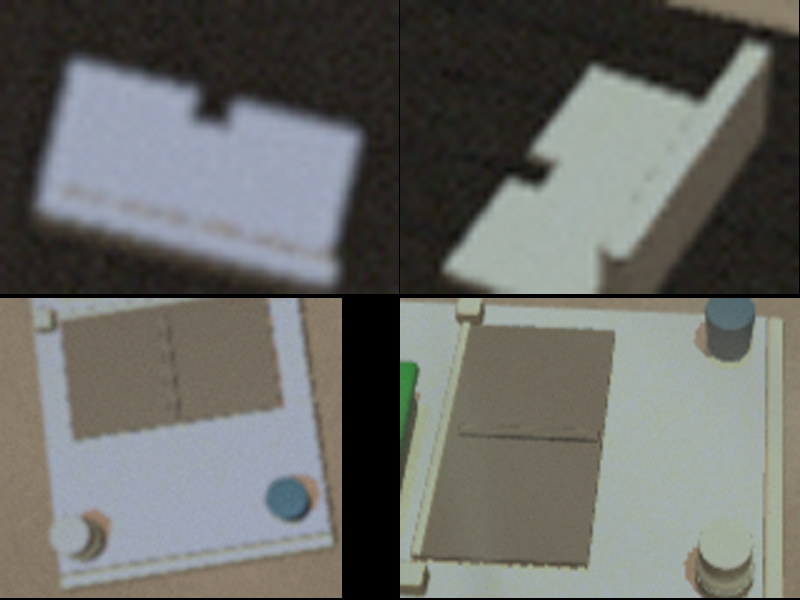

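The crop confirms it: the silver guard on the mat, its notch facing roughly +x (top-view notch at about (390,224)). Next I'll fit the guard and deck poses from corner pixels in both views.

```bash
cat > fit.py <<'E'
from h import *
from scipy.optimize import least_squares
def fit(obs,z,x0):
    def T(p,X): c,s=np.cos(p[2]),np.sin(p[2]); return [p[0]+c*X[0]-s*X[1],p[1]+s*X[0]+c*X[1],z+X[2]]
    f=lambda p:np.concatenate([proj(c,T(p,X))-uv for c,X,uv in obs])
    r=least_squares(f,x0,loss='soft_l1',x_scale=[10,10,.1]); return r.x,np.round(f(r.x).reshape(-1,2),1)
E
python3 - <<'E'
from fit import *
t=bot.capture("top"); s=bot.capture("side")
def px(U,V,x0,y0,ox,oy,k): return np.array([(U-ox+.5)/k-.5+x0,(V-oy+.5)/k-.5+y0])
A=lambda U,V:px(U,V,360,208,0,0,7); B=lambda U,V:px(U,V,302,178,400,0,7)
D=lambda U,V:px(U,V,180,185,0,298,3); E=lambda U,V:px(U,V,200,290,400,298,2.5)
gt=[(t,(65,60,4),A(70,57)),(t,(65,-60,4),A(362,128)),(t,(-5,60,40),A(38,210)),(t,(-5,-60,40),A(335,285))]
gs=[(s,(65,-60,4),B(592,66)),(s,(65,60,4),B(445,270)),(s,(-5,-60,40),B(770,48)),(s,(5,60,40),B(606,250)),(s,(5,-60,40),B(752,40))]
dt=[(t,(37,100,12),D(75,439)),(t,(37,-100,12),D(283,407)),(t,(-100,128,0),D(62,587)),(t,(-100,-128,0),D(333,545)),(t,(37,0,17),D(178,420))]
ds=[(s,(37,-100,12),E(615,332)),(s,(37,100,12),E(588,567)),(s,(-100,-128,0),E(782,319)),(s,(37,0,17),E(600,437))]
for n,a,b,z,x0 in(("guard",gt,gs,6,[600,-150,0]),("deck",dt,ds,20,[600,200,0])):
    for k in(a,b,a+b):
        p,r=fit(k,z,x0); print(n,p.round(3),r.tolist())
E
```

```text
guard [ 5.05100e+02 -2.44127e+02 -2.38000e-01] [[0.4, 0.4], [-0.3, 0.2], [-0.1, -0.1], [-0.1, -0.4]]
guard [ 5.04502e+02 -2.48479e+02 -2.38000e-01] [[0.2, 0.2], [0.2, 0.1], [0.4, -0.0], [-0.2, -0.2], [-0.7, -0.1]]
guard [ 5.04598e+02 -2.46063e+02 -2.37000e-01] [[1.1, 0.6], [0.4, 0.4], [0.6, 0.1], [0.7, -0.2], [-0.1, 0.8], [-0.1, 0.8], [0.2, 0.6], [-0.4, 0.5], [-0.9, 0.6]]
deck [5.10418e+02 1.64466e+02 1.60000e-01] [[-0.3, -0.4], [0.1, -0.3], [0.3, -0.0], [0.1, 0.3], [-0.2, 0.3]]
deck [5.10231e+02 1.64527e+02 1.73000e-01] [[-0.5, 0.0], [-0.1, -0.2], [0.2, 0.1], [0.5, 0.1]]
deck [5.10375e+02 1.64587e+02 1.67000e-01] [[-0.4, -0.1], [-0.1, -0.5], [0.6, 0.3], [0.3, -0.0], [-0.3, 0.4], [-0.3, -0.0], [-0.6, -0.3], [0.5, 0.3], [0.4, -0.0]]
```

```bash
cat > go.py <<'E'
import sys
from h import *
from scipy.spatial.transform import Rotation as Ro
def delta(x,y,z,yaw):
    o=bot.get_obs(); R=Ro.from_euler('xyz',o["tcp_rot"]); T=Ro.from_euler('xyz',[np.pi,0,yaw])
    return np.r_[R.inv().apply(np.array([x,y,z])-o["tool_pos"]),(R.inv()*T).as_rotvec()].round(4)
if __name__=="__main__": print(delta(*map(float,sys.argv[1:5])))
E
python3 go.py 504.6 -246 150 1.334
```

```text
[ 4.012601e+02 -1.324374e+02  1.017031e+02  1.000000e-04  0.000000e+00
 -1.013100e+00]
```

Emit:
step_arm:
  deltas:
    - [37,-12.5,2,0,0,-0.11]
    - [74,-25,4,0,0,-0.22]
    - [111,-37.5,6,0,0,-0.33]
    - [148,-50,10,0,0,-0.44]
    - [185,-62,20,0,0,-0.55]
  fingers: 60

```text
time: 1.72
tool_pos: [323.0, -380.3, 232.7]
tcp_rot: [3.139, 0.001, 0.876]
contact_force: [0.9, -0.3, 0.7]
grip_width: 62.6
```

```bash
python3 go.py 504.6 -246 150 1.334
```

```text
[ 2.195367e+02  5.315880e+01  8.266990e+01  2.500000e-03  1.500000e-03
 -4.583000e-01]
```

Emit:
step_arm:
  deltas:
    - [37,9,14,0,0,-0.1]
    - [74,18,28,0,0,-0.2]
    - [111,27,42,0,0,-0.3]
    - [148,36,56,0,0,-0.4]
    - [183,44,68,0,0,-0.46]

```text
time: 2.13
tool_pos: [474.5, -267.8, 162.9]
tcp_rot: [-3.142, -0.0, 1.336]
contact_force: [-0.0, -1.1, 0.1]
grip_width: 60.5
```

Emit:
step_arm:
  deltas:
    - [0,0,0,0,0,0]
    - [0,0,0,0,0,0]

```text
time: 2.3
tool_pos: [474.0, -267.8, 162.8]
tcp_rot: [-3.14, -0.001, 1.334]
contact_force: [-1.3, -0.3, 0.0]
grip_width: 59.9
```

```bash
python3 go.py 504.6 -246 38 1.334
```

```text
[ 2.826990e+01  2.483050e+01  1.247405e+02 -1.600000e-03 -6.000000e-04
  3.000000e-04]
```

Emit:
step_arm:
  deltas:
    - [28,25,20,0,0,0]
    - [28,25,55,0,0,0]
    - [28,25,85,0,0,0]
    - [28,25,85,0,0,0]

```text
time: 2.63
tool_pos: [500.8, -247.0, 74.0]
tcp_rot: [-3.133, -0.003, 1.33]
contact_force: [-0.4, 0.7, -0.2]
grip_width: 59.9
```

```bash
python3 go.py 504.6 -246 41 1.334; python3 - <<'E'
from h import *
im=np.zeros((450,800,3),np.uint8)
for i,(n,P) in enumerate((("top",(505,-246,40)),("side",(505,-246,40)))):
    c=bot.capture(n);u,v=proj(c,P).astype(int); k=c["color"][v-56:v+56,u-50:u+50,::-1]
    im[:448,i*400:i*400+400]=cv2.resize(k,None,fx=4,fy=4,interpolation=2)
cv2.imwrite("pics/pre.png",im)
E
```

```text
[ 1.82890e+00  3.73370e+00  3.29723e+01 -9.00000e-03 -2.90000e-03
 -4.30000e-03]
```

View pics/pre.png

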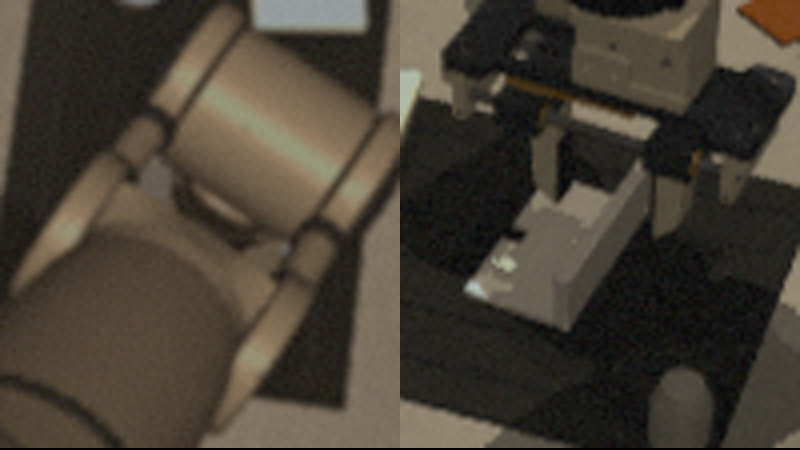

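The fingers straddle the leg's middle in the side view, tips at about (548,200) and (668,235) with the leg-top midpoint near (600,217). Descending.

Emit:
step_arm:
  deltas:
    - [2,3.5,15,-0.002,0,0]
    - [2,3.5,30,-0.002,0,0]
    - [2,3.5,33,-0.002,0,0]
    - [2,3.5,33,-0.002,0,0]

```text
time: 3.07
tool_pos: [508.0, -248.0, 47.1]
tcp_rot: [3.138, 0.001, 1.33]
contact_force: [0.1, 0.8, 0.4]
grip_width: 59.8
```

Emit:
step_arm:
  deltas:
    - [0,0,0,0,0,0]
    - [0,0,0,0,0,0]
    - [0,0,0,0,0,0]
    - [0,0,0,0,0,0]
    - [0,0,0,0,0,0]
  fingers: 0

```text
time: 3.48
tool_pos: [508.1, -247.2, 46.2]
tcp_rot: [3.139, 0.0, 1.331]
contact_force: [-0.0, -0.0, 0.1]
grip_width: 31.3
```

Emit:
step_arm:
  deltas:
    - [0,0,0,0,0,0]
    - [0,0,0,0,0,0]
    - [0,0,0,0,0,0]
    - [0,0,0,0,0,0]
    - [0,0,0,0,0,0]

```text
time: 3.9
tool_pos: [507.4, -246.9, 45.7]
tcp_rot: [3.141, -0.0, 1.331]
contact_force: [-3.8, 1.0, 3.2]
grip_width: 9.9
```

Emit:
step_arm:
  deltas:
    - [0,0,-15,0,0,0]
    - [0,0,-40,0,0,0]
    - [0,0,-75,0,0,0]
    - [0,0,-105,0,0,0]
    - [0,0,-115,0,0,0]

```text
time: 4.32
tool_pos: [509.6, -248.1, 165.0]
tcp_rot: [3.132, 0.002, 1.331]
contact_force: [1.0, -1.5, -1.6]
grip_width: 9.6
```

Emit:
step_arm:
  deltas:
    - [0,0,0,0,0,0]
    - [0,0,0,0,0,0]

```text
time: 4.48
tool_pos: [507.5, -246.8, 159.9]
tcp_rot: [3.14, -0.0, 1.331]
contact_force: [0.1, -0.4, -2.7]
grip_width: 9.7
```

```bash
python3 go.py 451.2 154.6 160 1.738
```

```text
[ 3.765311e+02 -1.500659e+02 -3.182000e-01  1.600000e-03  2.000000e-04
 -4.072000e-01]
```

Held (wrist −2.7 N incl. offset). Carrying.

Emit:
step_arm:
  deltas:
    - [30,-12,0,0,0,-0.04]
    - [65,-26,0,0,0,-0.08]
    - [100,-40,0,0,0,-0.12]
    - [135,-54,0,0,0,-0.16]
    - [170,-68,0,0,0,-0.2]

```text
time: 4.9
tool_pos: [480.2, -63.9, 158.0]
tcp_rot: [-3.139, -0.001, 1.532]
contact_force: [0.9, 0.7, -2.3]
grip_width: 9.5
```

Emit:
step_arm:
  deltas:
    - [0,0,0,0,0,0]

```text
time: 4.98
tool_pos: [478.9, -59.7, 158.0]
tcp_rot: [-3.137, -0.003, 1.537]
contact_force: [-0.4, -0.1, -2.1]
grip_width: 10.3
```

```bash
python3 go.py 451.2 154.6 160 1.738
```

```text
[ 2.132807e+02 -3.495270e+01 -1.121400e+00 -4.700000e-03 -4.000000e-03
 -2.011000e-01]
```

Emit:
step_arm:
  deltas:
    - [38,-6,0,0,0,-0.04]
    - [78,-13,0,0,0,-0.08]
    - [118,-20,0,0,0,-0.12]
    - [158,-27,0,0,0,-0.16]
    - [190,-32,0,0,0,-0.2]

```text
time: 5.4
tool_pos: [455.7, 127.5, 158.2]
tcp_rot: [-3.139, 0.0, 1.733]
contact_force: [0.5, -0.2, -2.3]
grip_width: 9.7
```

Emit:
step_arm:
  deltas:
    - [18,0,0,0,0,0]
    - [18,0,0,0,0,0]
    - [18,0,0,0,0,0]

```text
time: 5.65
tool_pos: [453.7, 143.6, 158.5]
tcp_rot: [-3.14, 0.001, 1.733]
contact_force: [-0.2, -0.3, -2.3]
grip_width: 9.9
```

```bash
python3 go.py 451.2 154.6 75 1.738
```

```text
[ 1.13345e+01 -5.66000e-01  8.34880e+01 -1.80000e-03  1.10000e-03
 -5.00000e-03]
```

Emit:
step_arm:
  deltas:
    - [8,-0.5,5,0,0,-0.005]
    - [11.3,-0.5,25,0,0,-0.005]
    - [11.3,-0.5,50,0,0,-0.005]
    - [11.3,-0.5,75,0,0,-0.005]
    - [11.3,-0.5,83,0,0,-0.005]

```text
time: 6.07
tool_pos: [450.6, 152.9, 73.8]
tcp_rot: [-3.137, 0.001, 1.734]
contact_force: [-1.2, 0.2, -1.9]
grip_width: 10.0
```

Emit:
step_arm:
  deltas:
    - [0,0,0,0,0,0]
    - [0,0,0,0,0,0]
    - [0,0,0,0,0,0]

```text
time: 6.32
tool_pos: [453.6, 154.0, 78.3]
tcp_rot: [3.138, 0.001, 1.735]
contact_force: [-0.4, -0.1, -1.7]
grip_width: 10.1
```

```bash
python3 - <<'E'
from h import *
o=bot.get_obs(); print(o["tool_pos"],o["tcp_rot"],o["contact_force"])
im=np.zeros((600,800,3),np.uint8)
for i,n in enumerate(("top","side")):
    c=bot.capture(n);u,v=proj(c,(500,163,30)).astype(int); u0,v0=u-40,v-60;print(n,u0,v0)
    k=c["color"][v0:v0+120,u0:u0+80,::-1]
    im[:,i*400:i*400+400]=cv2.resize(k,None,fx=5,fy=5,interpolation=2)
cv2.imwrite("pics/pre2.png",im)
E
```

```text
[453.6250254  153.99954969  78.34938114] [3.13790539e+00 8.62184565e-04 1.73503127e+00] [-0.37483249 -0.07342666 -1.69456392]
top 201 182
side 265 288
```

View pics/pre2.png

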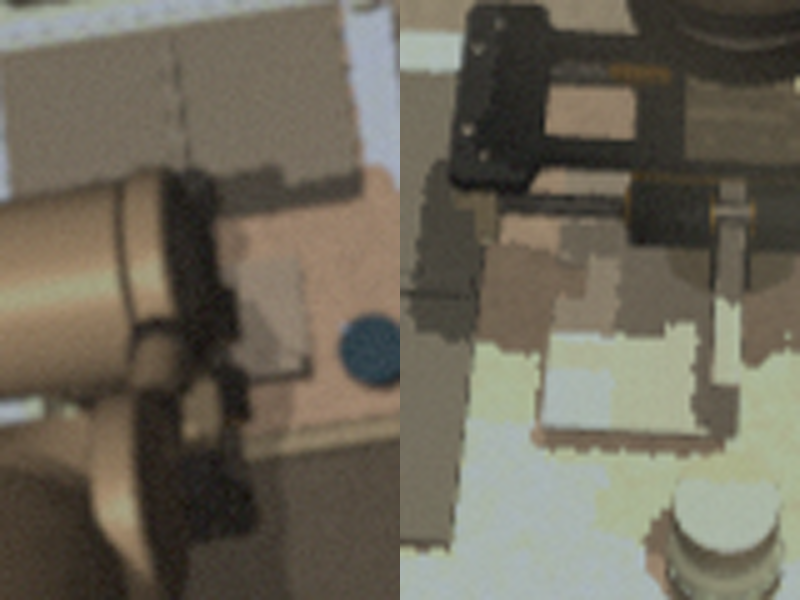

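```bash
python3 - <<'E'
from fit import *
t=bot.capture("top"); s=bot.capture("side"); z=38.6
P=[453.6,154,.164]
pt=lambda U,V:np.array([(U+.5)/5-.5+201,(V+.5)/5-.5+182]); ps=lambda U,V:np.array([(U-400+.5)/5-.5+265,(V+.5)/5-.5+288])
obs=[(s,(65,60,4),ps(541,430)),(s,(5,60,40),ps(712,383)),(s,(-5,60,40),ps(740,383)),(t,(65,-60,4),pt(300,255)),(t,(-5,-60,40),pt(311,374))]
def T(p,X): c,s_=np.cos(p[2]),np.sin(p[2]); return [p[0]+c*X[0]-s_*X[1],p[1]+s_*X[0]+c*X[1],z+X[2]]
for c,X,uv in obs: print(X,(uv-proj(c,T(P,X))).round(2))
print(fit(obs,z,P)); print(fit(obs[:3],z,P))
D=[510.4,164.6,.167]; z=20
for X,uv in(((37,100,12),ps(452,548)),): print("flap",(uv-proj(s,T(D,X))).round(2))
for X,uv in(((37,-100,12),pt(361,195)),((37,0,17),pt(0,0))): print("flap",(uv-proj(t,T(D,X))).round(2))
E
python3 go.py 451.2 154.6 66 1.738
```

```text
(65, 60, 4) [-0.29  0.35]
(5, 60, 40) [-0.06 -0.61]
(-5, 60, 40) [-0.25 -0.89]
(65, -60, 4) [-0.54  0.34]
(-5, -60, 40) [0.56 1.21]
(array([4.53421077e+02, 1.53530723e+02, 1.58741485e-01]), array([[ 0.3, -0.8],
       [ 0. ,  0.4],
       [ 0.2,  0.7],
       [ 0.8, -0.2],
       [-0.4, -1. ]]))
(array([4.56156772e+02, 1.53008885e+02, 1.97142681e-01]), array([[ 0.1,  0. ],
       [-0.1, -0.1],
       [ 0.1,  0. ]]))
flap [0.66 0.16]
flap [-1.1   0.12]
flap [-38.08 -44.09]
[ 6.91900e-01 -2.07460e+00  1.23639e+01  3.90000e-03  9.00000e-04
 -2.30000e-03]
```

Emit:
step_arm:
  deltas:
    - [0.7,0,5,0.004,0,-0.003]
    - [0.7,0,10,0.004,0,-0.003]
    - [0.7,0,14,0.004,0,-0.003]
    - [0.7,0,15,0.004,0,-0.003]
    - [0.7,0,15,0.004,0,-0.003]

```text
time: 6.93
tool_pos: [452.2, 154.8, 61.8]
tcp_rot: [-3.138, 0.001, 1.739]
contact_force: [0.6, -0.6, -1.7]
grip_width: 10.0
```

Emit:
step_arm:
  deltas:
    - [0,0,1,0,0,0]
    - [0,0,2,0,0,0]
    - [0,0,2.5,0,0,0]
    - [0,0,2.5,0,0,0]

```text
time: 7.27
tool_pos: [452.7, 154.9, 59.9]
tcp_rot: [-3.14, 0.001, 1.739]
contact_force: [0.5, -0.4, -1.6]
grip_width: 9.7
```

```bash
cat > dk.py <<'E'
from h import *
o=bot.get_obs(); D=np.array([510.4,164.6]); c,s=np.cos(.167),np.sin(.167)
d=o["tool_pos"][:2]-D; print("deck xy",(c*d[0]+s*d[1]).round(2),(-s*d[0]+c*d[1]).round(2),"z",o["tool_pos"][2].round(2),"rot",o["tcp_rot"].round(4),"F",o["contact_force"].round(2),"M",o["moment"].round(3),o["time"])
E
python3 dk.py
```

```text
deck xy -58.54 0.01 z 59.88 rot [-3.1396e+00  9.0000e-04  1.7388e+00] F [ 0.54 -0.43 -1.63] M [-0.038 -0.099 -0.016] 7.2667
```

Emit:
step_arm:
  deltas:
    - [0,0,0.4,0,0,0]
    - [0,0,0.8,0,0,0]
    - [0,0,0.8,0,0,0]
    - [0,0,0.8,0,0,0]

```text
time: 7.6
tool_pos: [452.6, 154.9, 59.6]
tcp_rot: [-3.14, 0.001, 1.739]
contact_force: [-3.3, -1.1, 6.6]
grip_width: 10.0
```

```bash
python3 dk.py
```

```text
deck xy -58.58 0.0 z 59.6 rot [-3.1398e+00  9.0000e-04  1.7389e+00] F [-3.27 -1.14  6.63] M [-0.029  0.186 -0.017] 7.6
```

Emit:
step_arm:
  deltas:
    - [0,2,-0.6,0,0,0]
    - [0,7,-0.6,0,0,0]
    - [0,12,-0.6,0,0,0]
    - [0,17,-0.6,0,0,0]
    - [0,22,-0.6,0,0,0]

```text
time: 8.02
tool_pos: [474.5, 158.6, 59.6]
tcp_rot: [-3.138, 0.001, 1.739]
contact_force: [-5.0, -0.5, 4.1]
grip_width: 9.7
```

Emit:
step_arm:
  deltas:
    - [0,0,0,0,0,0]
    - [0,0,0,0,0,0]

```text
time: 8.18
tool_pos: [475.4, 158.7, 59.6]
tcp_rot: [-3.141, 0.001, 1.739]
contact_force: [0.7, -0.4, -0.7]
grip_width: 10.0
```

```bash
python3 dk.py
```

```text
deck xy -35.5 0.0 z 59.63 rot [-3.1414e+00  8.0000e-04  1.7386e+00] F [ 0.75 -0.38 -0.69] M [ 0.091 -0.343 -0.056] 8.1833
```

Emit:
step_arm:
  deltas:
    - [0,3,0,0,0,0]
    - [0,7,0,0,0,0]
    - [0,11,0,0,0,0]
    - [0,14,0,0,0,0]
    - [0,14,0,0,0,0]

```text
time: 8.6
tool_pos: [488.7, 161.0, 59.6]
tcp_rot: [-3.14, 0.001, 1.739]
contact_force: [-0.5, -0.6, 2.1]
grip_width: 9.8
```

```bash
python3 dk.py;  python3 - <<'E'
from h import *
im=np.zeros((600,800,3),np.uint8)
for i,n in enumerate(("top","side")):
    c=bot.capture(n);u,v=proj(c,(530,163,30)).astype(int); u0,v0=u-40,v-60;print(n,u0,v0)
    k=c["color"][v0:v0+120,u0:u0+80,::-1]
    im[:,i*400:i*400+400]=cv2.resize(k,None,fx=5,fy=5,interpolation=2)
cv2.imwrite("pics/mid.png",im)
E
```

```text
deck xy -22.0 0.05 z 59.65 rot [-3.1403e+00  9.0000e-04  1.7388e+00] F [-0.45 -0.65  2.06] M [ 0.03  -0.141  0.059] 8.6
top 201 172
side 250 285
```

View pics/mid.png

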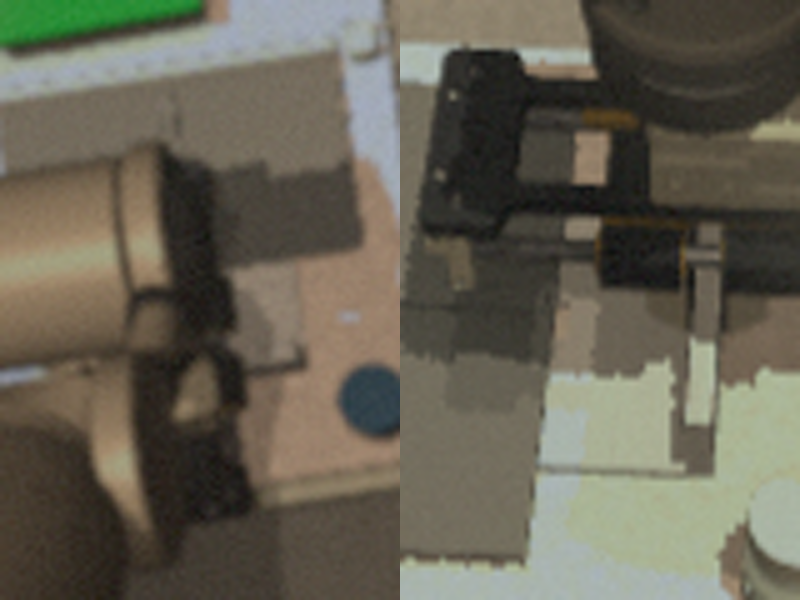

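The tongue is under the flap: in the side crop the flap's edge line (550,370 to 527,560) covers the tongue's tip, and the flap looks undisturbed. Sliding on.

Emit:
step_arm:
  deltas:
    - [0,4,0,0,0,0]
    - [0,8,0,0,0,0]
    - [0,12,0,0,0,0]
    - [0,16,0,0,0,0]
    - [0,16,0,0,0,0]

```text
time: 9.12
tool_pos: [504.5, 163.7, 59.6]
tcp_rot: [-3.14, 0.001, 1.739]
contact_force: [-0.5, 1.1, 4.2]
grip_width: 9.8
```

```bash
python3 dk.py
```

```text
deck xy -6.0 0.06 z 59.64 rot [-3.1401e+00  8.0000e-04  1.7387e+00] F [-0.53  1.08  4.22] M [0.035 0.011 0.069] 9.1167
```

Emit:
step_arm:
  deltas:
    - [0,1,0,0,0,0]
    - [0,2,0,0,0,0]
    - [0,3,0,0,0,0]
    - [0,4,0,0,0,0]
    - [0,4.5,0,0,0,0]

```text
time: 9.53
tool_pos: [507.5, 164.2, 59.6]
tcp_rot: [-3.138, 0.001, 1.739]
contact_force: [-7.3, -1.2, 7.2]
grip_width: 9.9
```

Emit:
step_arm:
  deltas:
    - [0,0.4,0,0,0,0]
    - [0,0.8,0,0,0,0]
    - [0,1.2,0,0,0,0]
    - [0,1.2,0,0,0,0]

```text
time: 9.87
tool_pos: [508.6, 164.4, 59.6]
tcp_rot: [-3.138, 0.001, 1.739]
contact_force: [-6.4, -1.6, 6.2]
grip_width: 9.9
```

```bash
python3 dk.py
```

```text
deck xy -1.78 0.11 z 59.62 rot [-3.1376e+00  9.0000e-04  1.7389e+00] F [-6.39 -1.58  6.17] M [-0.064  0.569  0.046] 9.8667
```

Emit:
step_arm:
  deltas:
    - [0,0.5,0,0,0,0]
    - [0,1,0,0,0,0]
    - [0,1.5,0,0,0,0]
    - [0,1.5,0,0,0,0]

```text
time: 10.2
tool_pos: [509.6, 164.6, 59.6]
tcp_rot: [-3.136, 0.001, 1.739]
contact_force: [-6.6, -0.5, 8.8]
grip_width: 9.6
```

```bash
python3 dk.py
```

```text
deck xy -0.8 0.15 z 59.6 rot [-3.1365e+00  9.0000e-04  1.7390e+00] F [-6.6  -0.54  8.83] M [-0.114  0.873 -0.068] 10.2
```

Emit:
step_arm:
  deltas:
    - [0,0.7,0,0,0,0]
    - [0,1.4,0,0,0,0]
    - [0,2,0,0,0,0]
    - [0,2,0,0,0,0]

```text
time: 10.53
tool_pos: [509.7, 164.6, 59.6]
tcp_rot: [-3.132, 0.001, 1.739]
contact_force: [-13.9, -2.2, 14.5]
grip_width: 9.4
```

```bash
python3 dk.py
```

```text
deck xy -0.66 0.16 z 59.6 rot [-3.1323e+00  1.0000e-03  1.7391e+00] F [-13.94  -2.2   14.55] M [-0.4    1.712  0.014] 10.5333
```

The tip is at the stop: 0.1 mm of motion for +7 N. The tool has tilted about 0.5°, so I'll level it and press down, easing the forward push slightly.

Emit:
step_arm:
  deltas:
    - [0,-0.2,0.5,-0.003,0,0]
    - [0,-0.4,1,-0.006,0,0]
    - [0,-0.5,1.4,-0.01,0,0]
    - [0,-0.5,1.4,-0.01,0,0]
    - [0,-0.5,1.4,-0.01,0,0]

```text
time: 10.95
tool_pos: [509.6, 164.6, 59.6]
tcp_rot: [3.139, 0.001, 1.739]
contact_force: [-15.9, -3.5, 25.9]
grip_width: 9.4
```

```bash
python3 dk.py
```

```text
deck xy -0.82 0.18 z 59.56 rot [3.1394e+00 1.0000e-03 1.7392e+00] F [-15.93  -3.5   25.9 ] M [-0.558  2.64  -0.042] 10.95
```

Emit:
step_arm:
  deltas:
    - [0,0,0,0.001,0,0]
    - [0,0,0,0.002,0,0]
    - [0,0,0,0.002,0,0]
    - [0,0,0,0.002,0,0]
    - [0,0,0,0.002,0,0]

```text
time: 11.37
tool_pos: [509.6, 164.6, 59.6]
tcp_rot: [3.141, 0.001, 1.739]
contact_force: [-15.5, -3.7, 24.8]
grip_width: 9.7
```

```bash
python3 dk.py;  python3 - <<'E'
from fit import *
im=np.zeros((600,800,3),np.uint8)
D=[510.4,164.6,.167]
def T(p,X,z=20): c,s_=np.cos(p[2]),np.sin(p[2]); return [p[0]+c*X[0]-s_*X[1],p[1]+s_*X[0]+c*X[1],z+X[2]]
for i,n in enumerate(("top","side")):
    c=bot.capture(n);u,v=proj(c,(540,163,30)).astype(int); u0,v0=u-40,v-60
    k=c["color"][v0:v0+120,u0:u0+80,::-1]
    k=cv2.resize(k,None,fx=5,fy=5,interpolation=2).copy()
    for X in((37,100,12),(37,-100,12),(158,-100,12),(158,100,12),(37,60,4),(5,60,40),(-5,60,40),(-5,-60,40),(-5,60,0),(37,-60,4)):
        q=((proj(c,T(D,X))-(u0,v0)+.5)*5-.5).astype(int); cv2.circle(k,tuple(int(a) for a in q),3,(0,0,255),1)
    im[:,i*400:i*400+400]=k
cv2.imwrite("pics/end.png",im)
E
```

```text
deck xy -0.75 0.18 z 59.6 rot [3.1413e+00 1.0000e-03 1.7392e+00] F [-15.54  -3.67  24.79] M [-0.469  2.502 -0.073] 11.3667
```

View pics/end.png

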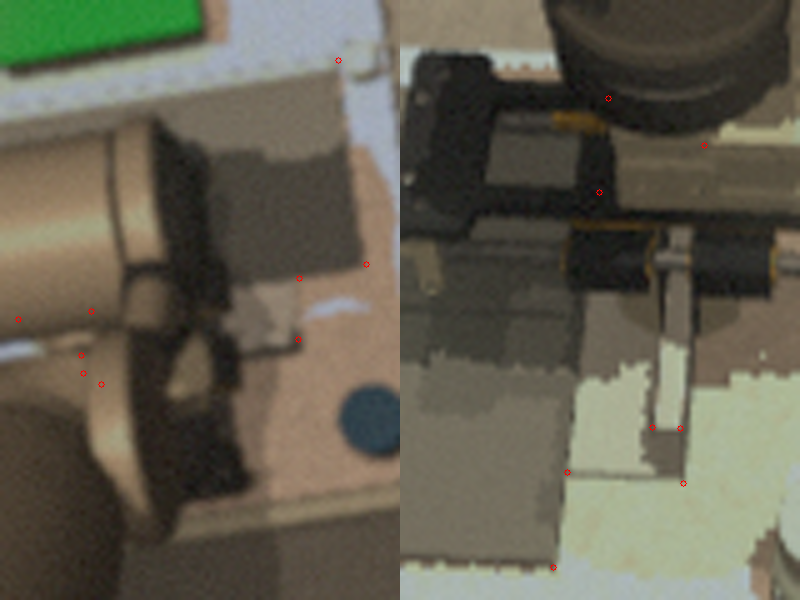

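The picture shows the guard's corners on their predicted fully-home positions (side crop (567,472), (652,427), (683,483)). The flap's front corner is on its "down" position at (553,567), and the pot and jar look undisturbed. Handing in.

```bash
python3 -c "
from h import *
print(bot.close_job())"; python3 dk.py
```

```text
the job is handed in; nothing more can be done
None
the job is handed in; nothing more can be done
```

I picked the aluminium guard off the mat by its upright leg, turned it about 0.4 rad so the notch faces the ridge, and slid it under the flap to the stop. I handed the job in at about 11.4 s, still gripping the guard and pressing it down on the deck.

**Last checks:**
- **Home:** at the stop, the push rose about 7 N for 0.1 mm of motion. The tool sits 0.75 mm short of the deck origin, which is within the camera calibration of about 2 mm.
- **In line:** the tool is 0.2 mm off to the side and 0.001 rad off in yaw. This assumes the guard sits centred in the grip, which a fit taken before insertion showed to within about 1 mm.
- **Flat and pressed:** the tool is level to within 0.001 rad. It presses down with about 25 N and forward with about 16 N, and the grip width is steady at 9.7 mm.
- **Flap and bystanders:** in the last picture the flap's visible corners and the guard's visible corners lie on their predicted positions. The pot is undisturbed, as are the parts of the jar and tub that show. I did not check the shaker, butter box or cup again, and the notch itself is hidden under the flap.

While pushing against the stop the tool tilted about 0.5°. I corrected that before the final press.

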